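# Wedge the tilt stand up to its mark

### The job

Set the slant of the two culture dishes on the tilt stand: first draw the stand's transport bolt fully out by its knob so that the hinged platform is free. Then slide the larger of the two pale wooden wedges, lying flat on the bench, thin end first under the front edge of the platform until the platform's pointer is level with the top of the collar on the index post, and leave it standing on the wedge like that. Leave the collar, the small wedge, the flask, the jar and the little stack of dishes where they are.

Things in the scene. Friction and masses are not known exactly. Their poses are not given: they have to be found in the camera images.
- stand: Fixed white tilt stand, 255 x 260 mm. Origin: on the bench, mid-width, 105 mm behind the platform's front edge. Its +x points from the open front to the hinge (the way the wedge is pushed), +y to the bolt's side, z up. Two rails 12 mm high, 45 mm wide, run along x from -115 to 120 mm, inner faces at y = -85 and 85 mm; bench free between them. Place and turn vary.
- platform: Aluminium plate of the stand, 205 x 180 mm, about 0.75 kg with two dishes fixed on it (13 mm above the plate). Hinged about the stand's y axis at stand x = 100, z = 20 mm. Origin at stand x = -80, z = 20 mm when down, axes then as the stand's; falls back if not propped. Down, its top is at z = 24 mm. The front edge is a round bar 8 mm thick. The bolt, when in, stops it from rising.
- front_edge (a point): The underside of the platform's front edge at mid-width (stand frame x = -105, y = 0, z = 14 mm when down). The wedge goes under here along the stand's +x.
- pointer (a point): Top face of the platform's pointer, a tongue at the front corner on the -y side that ends 3 mm short of the collar. It rises with the platform. Its height is to be brought to that of mark.
- mark (a point): The height mark: centre of the top face of the dark collar (22 mm wide, 6 mm thick) on the index post (10 mm thick, top 78 mm above the bench) at the stand's front corner, -y side. The collar is set 7 to 17 mm above the resting pointer, differently each time, held by friction. Axes as the stand's.
- bolt (a joint): Transport bolt, a steel bar above the platform's front corner on the stand's +y side: 0 = fully in (tip reaches 19 mm over the platform; starts 0 to 0.006), 0.032 m = fully out, at its stop. Slides along the stand's +y (outwards) with about 2.5 N friction and stays where it is left.
- bolt_knob (a point): The bolt's upright round knob, 16 mm thick, from 34 mm to 72 mm above the bench; this point is on its axis, 55.5 mm above the bench. It moves with the bolt. Axes as the stand's. Best pinched from above, fingers along the stand's x.
- wedge_grip (a point): Larger wedge, pale wood, 0.16 kg, 165 x 40 mm: centre of its thick end block (45 long, 40 wide, 34 mm high), 17 mm above its underside. +x points to the thin tip, 142.5 mm from here; y across, z up. The top falls straight from 34 mm, 22.5 mm ahead of here, to 4 mm at the tip (1 in 4). Lies left or right, turned up to 70 degrees; may swap with the small wedge.
- wedge: The same larger wedge; origin at the centre of its underside, 60 mm towards the tip from wedge_grip and 17 mm lower.
- small_wedge_grip (a point): Bystander: the small wedge, same wood, 110 mm long, 40 mm wide, 17 mm high, too low for the job; this point is the centre of its thick end block, 8.5 mm up, 40 mm behind the wedge's middle. +x to its thin end.
- flask_mid (a point): Bystander: conical glass flask, 80 mm wide, 128 mm tall, beside the stand on the -y side; this point is half-way up.
- jar_mid (a point): Bystander: small amber jar, 48 mm wide, 62 mm tall, in front of the stand on the +y side; this point is half-way up.
- dishes_mid (a point): Bystander: stack of three small dishes, 57 mm wide, 42 mm tall, in front of the stand on the -y side; this point is half-way up.

How it is judged:
By the outcome, as a careful person would: the job done as asked, in the order asked, and still so for the second after the job is handed in, with the robot touching nothing.
It also fails if it takes over 64 s, if anything falls off the work surface, if the arm or the gripper's body presses on something with over 40 N, if the wrist force passes 120 N, or if a joint passes its speed limit or range.

### The arm

A 6-joint arm with a two-finger parallel gripper is mounted at the origin on the work surface. World frame = base frame: x ahead of the robot, y to its left, z up, the work surface at z = 0. Lengths are in m, angles in rad, forces in N, time in s.
With the tool pointing down it reaches from about 0.35 to 0.975 m from the base axis. Payload 7.1 kg.
Tool frame: the origin (TCP) lies on the centre line of the jaws, within the pads' length; the fingertips stand 11 mm ahead of it and the grasp point (between the pads) lies 8 mm behind it; z points along the fingers, y is the direction in which the jaws open and shut (so a half turn about z gives the same grasp; the last joint's range is limited). The gripper opens to 88 mm and grips with 3 to 60 N. Pads are 20 mm wide; open, the fingers measure 115 mm over their backs; the gripper's body (75 mm by 178 mm) begins 61 mm behind the grasp point.
Start: joints at [1.249, 0.423, 1.63, -0, 1.089, -0.019], TCP at [0.186, 0.597, 0.234] pointing down, gripper open.
Joint ranges: [-3, 3], [-0.9, 2.11], [0.09, 2.58], [-1.31, 4.45], [0.11, 2.69], [-2.54, 2.54]. Speed limits (rad/s): [2.39, 2.39, 3.01, 3.14, 3.14, 3.14].

### API

Orientations are given as [roll, pitch, yaw] about the fixed x, y, z axes, in that order (R = Rz(yaw) Ry(pitch) Rx(roll)).
In Python, from bench import robot, snapshot, camera_info gives the robot as it stands.
- The arm moves only by the tool arm_command, never from a script. Its argument "plan" is text: rows parted by semicolons, each of 7 numbers parted by spaces: the finger opening in cm, from 0 to 8.78, then the shift along the tool's x, y, z in cm, then the turn, a rotation vector about the tool's x, y, z in degrees. In form: gripper dx dy dz rx ry rz; .... A call has 1 to 20 rows; each row shifts and turns the commanded pose from where the row before left it, along the tool's axes as they then stand; what a row does not reach is not made up. A row lasts 1/12 s, in which the tool goes at most 41.7 mm and 7.16 degrees, less where a joint would pass 70% of its speed; a pose out of reach is approached as far as the arm can. A call with a gripper value outside its range is refused whole. The fingers move at their own pace and stop on an object; "newtons" is the grip in N (left out, the last holds). Time passes only in rows, so rows that do not move let the fingers close. It gives the time, the measured TCP pose, the force and the opening at its end, in the units of the state.
- robot.read_state(): the state, without advancing time (a new reading comes with each control period).
- snapshot(name): name is "side" or "top"; returns (picture, depth): 480x640x3 uint8, red, green, blue; 480x640 float32, m along the optical axis (not along the pixel's ray), 0 where there is no reading.
- camera_info(name): a dict with "intrinsics" (3x3 intrinsics, pixels), "D" ([k1, k2, p1, p2, k3] as OpenCV has them; the pictures are not rectified), "rvec" (rotation vector, rad) and "tvec" (3), from world to camera coordinates, as OpenCV has them. Camera axes: x right, y down, z forward; pixel columns grow to the right and rows downward; lengths in m; the calibration is good to about 2 mm. A picture is of the moment at which its call begins. camera_info takes no time and is no camera call.
- robot.close_job(): hands the job in, once; it reports no verdict.
The state is a dict: "t": time; "joints": joint angles; "joint_velocities": joint speeds; "effort": joint torques, N m; "ee_pos": TCP position; "ee_rot": TCP orientation; "wrist_force": force on the tool from outside, world axes, zero at the start; "ft_torque": the same for the moment, N m; "width": finger opening in m.
Only numpy, scipy, OpenCV 4.12 (cv2) and the standard library are available. Lean on these libraries where they do the work, as an engineer would, in place of code of your own. Each camera call takes 0.05 s, during which the arm holds its last target.

## Working session

There is one attempt and no reset: what is moved stays moved. The work goes in short steps, Python scripts to look and compute and a tool call to move; the robot and the scene stay as the last step left them, time stands still between calls to the robot, and variables do not carry over. Pictures are saved under pics/ and viewed, and the job is handed in when it is done.

Besides the shell and the picture viewer there is one more tool, called after "Emit:" by a JSON object that holds its "fn" and its "kwargs". arm_command: Moves the arm, as the interface text tells. Its arguments: {"type":"object","properties":{"plan":{"type":"string"},"newtons":{"type":"number"}},"required":["plan"]}

```bash
ls; mkdir -p pics; python3 - <<'E'
from bench import robot,snapshot,camera_info
import cv2,numpy as np
for n in("side","top"):
    p,d=snapshot(n); cv2.imwrite(f"pics/{n}0.png",p[:,:,::-1]); np.savez(f"{n}0.npz",p=p,d=d)
    c=camera_info(n); print(n,{k:np.round(np.array(v),4).tolist() for k,v in c.items() if k!='name'})
    R=cv2.Rodrigues(np.array(c['rvec']))[0]; print(-R.T@np.array(c['tvec']).ravel())
print(robot.read_state())
E
```

```text
pics
side {'intrinsics': [[616.683, 0.0, 325.8182], [0.0, 616.683, 247.8727], [0.0, 0.0, 1.0]], 'D': [-0.1326, 0.0, 0.0, 0.0, 0.0], 'rvec': [2.0743, -0.497, 0.2737], 'tvec': [-0.4955, 0.1785, 1.2305]}
[ 0.01299732 -1.07760756  0.79371815]
top {'intrinsics': [[442.0222, 0.0, 318.6316], [0.0, 442.0222, 241.4769], [0.0, 0.0, 1.0]], 'D': [-0.1123, 0.0, 0.0, 0.0, 0.0], 'rvec': [2.159, -2.185, 0.1014], 'tvec': [0.005, 0.5693, 0.9466]}
[ 0.47705464 -0.00278498  0.99626749]
{'t': 0.1, 'joints': array([ 1.24899701e+00,  4.23769185e-01,  1.63060870e+00, -2.04110444e-05,
        1.08863349e+00, -1.89531406e-02]), 'joint_velocities': array([-0.0004115 ,  0.00115323, -0.00237726,  0.00032845,  0.00119877,
        0.00046348]), 'effort': array([ 9.08239781e-05, -5.45612454e+01, -2.74325091e+01,  6.44233287e-02,
        1.88053132e-02, -1.11071284e-05]), 'ee_pos': array([0.18619362, 0.5960986 , 0.23297838]), 'ee_rot': array([-3.14017384e+00, -8.82024443e-06,  2.83875595e+00]), 'wrist_force': array([-0.24124613,  1.07058566,  0.28997254]), 'ft_torque': array([-0.02164095,  0.00133819, -0.02273242]), 'width': 0.08815380675284136}
```

View pics/side0.png

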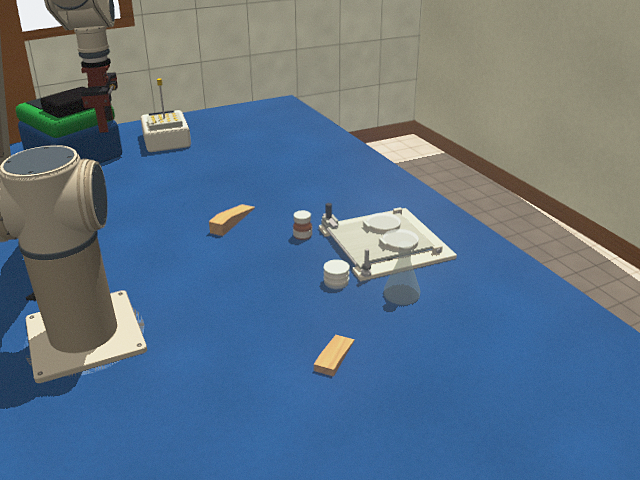

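View pics/top0.png

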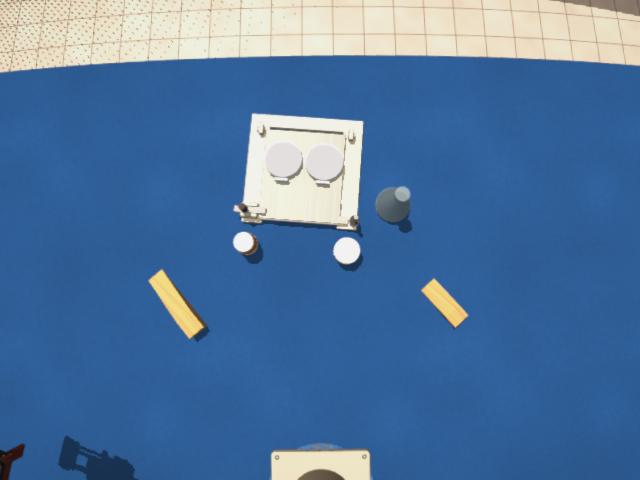

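The top view shows the stand at about (305,172), with the bolt knob near (243,208) and the index post near (355,222). The large wedge runs from (157,275) to (197,332), and the small wedge is at (445,303). I'll enlarge both views.

```bash
cat > h.py <<'E'
from bench import robot,snapshot,camera_info
import cv2,numpy as np
np.set_printoptions(suppress=True,precision=4)
def cam(n):
    c=camera_info(n); return np.array(c['intrinsics'],float),np.array(c['D'],float),cv2.Rodrigues(np.array(c['rvec'],float))[0],np.array(c['tvec'],float).ravel()
def ray(n,px):
    K,D,R,t=cam(n); px=np.atleast_2d(np.array(px,float))
    u=cv2.undistortPoints(px[:,None],K,D)[:,0]; d=np.c_[u,np.ones(len(u))]@R
    return -R.T@t,d
def onz(n,px,z):
    o,d=ray(n,px); return o+d*((z-o[2])/d[:,2])[:,None]
def proj(n,P):
    K,D,R,t=cam(n); return cv2.projectPoints(np.atleast_2d(np.array(P,float)),R,t,K,D)[0][:,0]
def tri(pt,ps):
    o1,d1=ray("top",pt);o2,d2=ray("side",ps)
    A=[];b=[]
    M=np.zeros((3,3));v=np.zeros(3)
    for o,d in((o1,d1[0]),(o2,d2[0])):
        d=d/np.linalg.norm(d);Q=np.eye(3)-np.outer(d,d);M+=Q;v+=Q@o
    return np.linalg.solve(M,v)
def crop(im,x0,y0,x1,y1,s,name):
    cv2.imwrite(f"pics/{name}.png",cv2.resize(im[y0:y1,x0:x1,::-1],None,fx=s,fy=s,interpolation=cv2.INTER_CUBIC))
E
python3 - <<'E'
from h import *
T=np.load('top0.npz');S=np.load('side0.npz')
crop(T['p'],225,105,385,245,5,'tc0'); crop(S['p'],310,190,470,300,5,'sc0')
for n,A in(("top",T),("side",S)):
    hsv=cv2.cvtColor(A['p'],cv2.COLOR_RGB2HSV)
    m=cv2.inRange(hsv,(8,80,90),(28,255,255))
    for c in cv2.findContours(m,0,2)[0]:
        if cv2.contourArea(c)>150:
            r=cv2.minAreaRect(c); print(n,cv2.contourArea(c),r,cv2.boxPoints(r).round(1).tolist())
            x,y=c.reshape(-1,2).mean(0).astype(int); print(A['d'][y,x])
crop(T['p'],140,260,215,350,6,'tw0')
E
```

```text
top 857.5 ((444.09808349609375, 302.7433776855469), (50.37220001220703, 18.305994033813477), 47.48955535888672) [[420.29998779296875, 290.3999938964844], [433.79998779296875, 278.0], [467.8999938964844, 315.1000061035156], [454.3999938964844, 327.5]]
0.97424734
top 1303.0 ((175.68002319335938, 303.74005126953125), (72.0, 20.200002670288086), 53.13010025024414) [[146.0, 281.0], [162.1999969482422, 268.8999938964844], [205.39999389648438, 326.5], [189.1999969482422, 338.6000061035156]]
0.9647831
side 823.0 ((332.67645263671875, 353.70587158203125), (22.46631622314453, 46.13311767578125), 30.963754653930664) [[311.20001220703125, 367.70001220703125], [334.8999938964844, 328.1000061035156], [354.20001220703125, 339.70001220703125], [330.3999938964844, 379.29998779296875]]
1.1600282
side 637.0 ((228.71194458007812, 216.28302001953125), (19.29526138305664, 48.867889404296875), 49.08561706542969) [[203.89999389648438, 225.0], [240.89999389648438, 193.0], [253.5, 207.60000610351562], [216.60000610351562, 239.60000610351562]]
1.5944544
side 3171.0 ((493.82073974609375, 176.996337890625), (299.4244079589844, 39.470115661621094), 23.921104431152344) [[349.0, 134.3000030517578], [365.0, 98.30000305175781], [638.7000122070312, 219.6999969482422], [622.7000122070312, 255.6999969482422]]
3.5177803
side 1894.0 ((14.93344497680664, 52.184295654296875), (106.67605590820312, 29.852937698364258), 83.2901611328125) [[-6.099999904632568, 1.0], [23.5, -2.5], [36.0, 103.4000015258789], [6.300000190734863, 106.9000015258789]]
2.0721807
```

View pics/tc0.png

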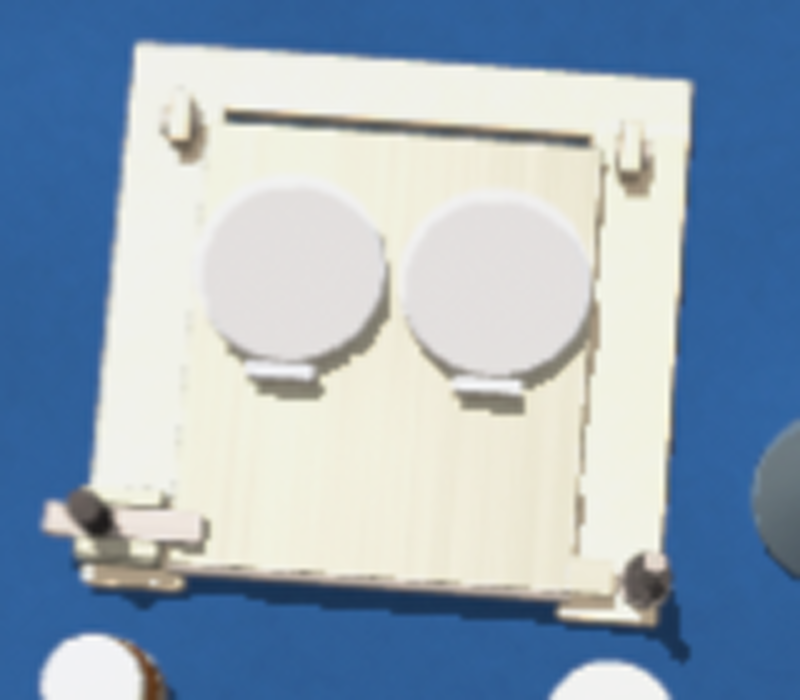

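View pics/sc0.png

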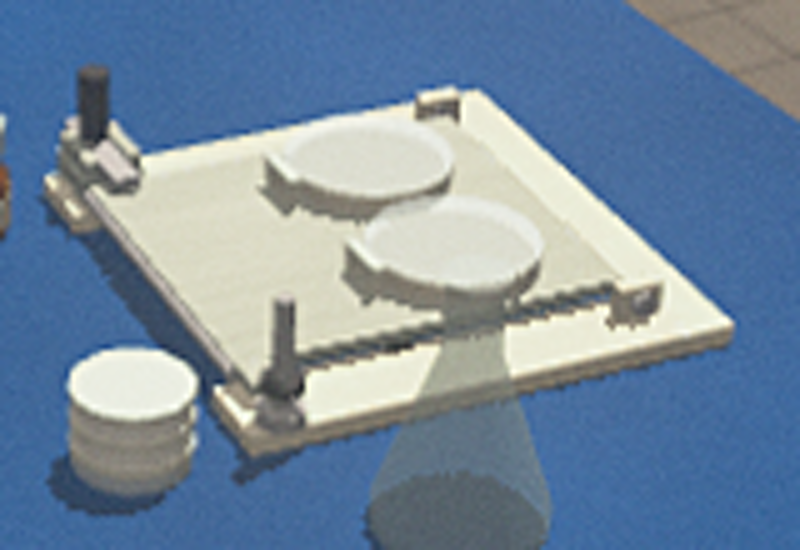

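View pics/tw0.png

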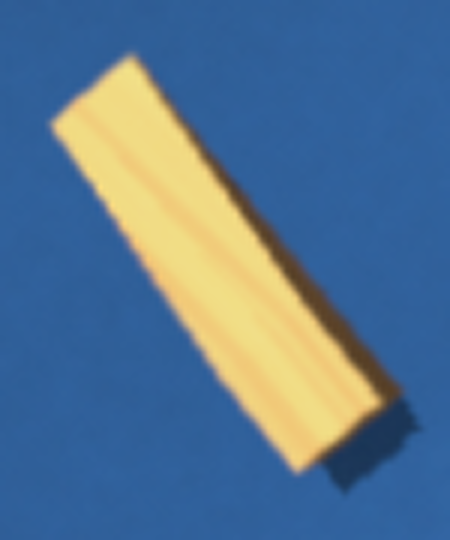

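```bash
python3 - <<'E'
from h import *
f=lambda u,x0,y0,s:(np.atleast_2d(np.array(u,float))+.5)/s-.5+[x0,y0]
tc=lambda u:f(u,225,105,5); sc=lambda u:f(u,310,190,5); tw=lambda u:f(u,140,260,6)
C=onz("top",tc([(138,42),(692,80),(658,625),(85,585)]),.012); print("stand corners BL BR FR FL",C)
ex=(C[0]+C[1]-C[2]-C[3]);ey=(C[0]+C[3]-C[1]-C[2])
print(np.degrees(np.arctan2(ex[1],ex[0])),np.degrees(np.arctan2(-ey[0],ey[1])),np.linalg.norm(ex)/2,np.linalg.norm(ey)/2)
print("side corners",onz("side",sc([(478,90),(733,325)]),.012))
print('knob tri',tri(tc((82,497))[0],sc((93,70))[0]),onz("top",tc((92,512)),.053))
print("post top",tri(tc((655,560))[0],sc((285,299))[0]))
W=np.r_[onz("top",tw([(297,473),(383,402)]),.034),onz("top",tw([(50,123),(132,55)]),.004)];print("wedge",W)
a=(W[2]+W[3]-W[0]-W[1])/2;print(np.linalg.norm(a[:2]),np.degrees(np.arctan2(a[1],a[0])),(W[0]+W[1])/2)
hsv=0
S=np.load('side0.npz');crop(S['p'],345,240,385,280,14,'sp0');crop(S['p'],200,190,270,245,10,'sw0')
E
```

```text
stand corners BL BR FR FL [[ 0.8734  0.1494  0.012 ]
 [ 0.8511 -0.108   0.012 ]
 [ 0.5965 -0.0864  0.012 ]
 [ 0.6179  0.1714  0.012 ]]
-4.882117234154542 -4.846234068046079 0.2559800405428677 0.25857926199914166
side corners [[ 0.873   0.1496  0.012 ]
 [ 0.85   -0.1088  0.012 ]]
knob tri [0.646  0.1628 0.0718] [[0.6439 0.1613 0.053 ]]
post top [ 0.6162 -0.0802  0.0768]
wedge [[0.3601 0.2826 0.034 ]
 [0.3858 0.2509 0.034 ]
 [0.4878 0.3884 0.004 ]
 [0.5134 0.3566 0.004 ]]
0.1657615109804445 39.63210154039018 [0.3729 0.2668 0.034 ]
```

View pics/sp0.png

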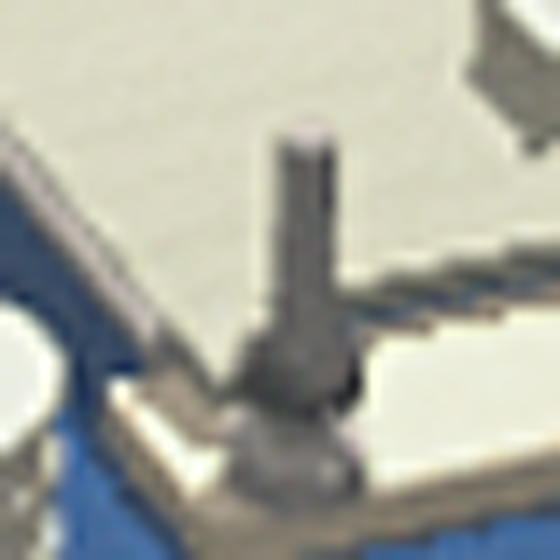

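View pics/sw0.png

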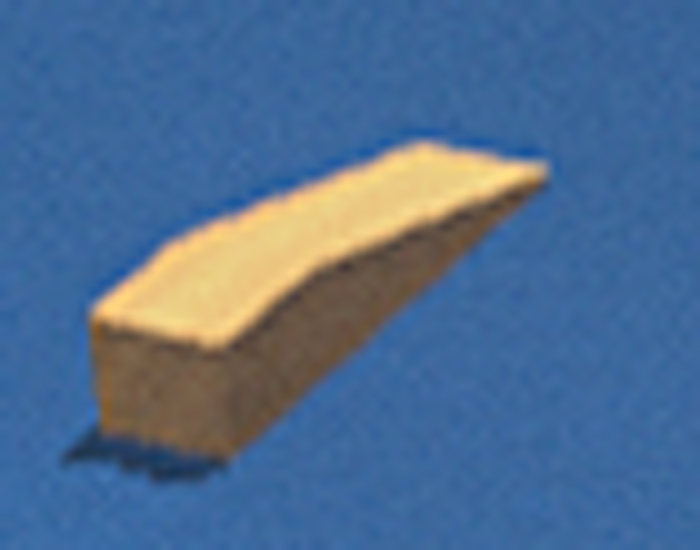

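```bash
cat >> h.py <<'E'
yaw=np.radians(-4.87);EX=np.array([np.cos(yaw),np.sin(yaw),0]);EY=np.array([-np.sin(yaw),np.cos(yaw),0]);OS=np.array([.7222,.0327,0])
def st(P): P=np.atleast_2d(P)-OS; return np.c_[P@EX,P@EY,P[:,2]]
def ws(p): p=np.atleast_2d(p); return OS+p[:,:1]*EX+p[:,1:2]*EY+p[:,2:]*[0,0,1]
def deproj(n,d,u,v):
    o,r=ray(n,[(u,v)]); return o+r[0]*d[v,u]
E
python3 - <<'E'
from h import *
S=np.load('side0.npz');g=S['p'].astype(int).sum(2)//3
np.set_printoptions(suppress=True,precision=1,linewidth=200)
print(np.arange(355,374)); 
for v in range(247,278): print(v,g[v,355:374], st(deproj('side',S['d'],366,v))[0]*1000)
post=np.array([-.096,-.1215,0]); o=st(ray('side',[(320,240)])[0])[0]; h=(o-post)*[1,1,0];h/=np.linalg.norm(h)
for z in range(30,50,2):
    p=post+[0,0,z/1000]; print(z,"collar front rim",proj('side',ws(p+.011*h))[0],'back',proj('side',ws(p-.011*h))[0])
print('post top front/back rim',proj('side',ws(post+[0,0,.078]+.005*h)),proj('side',ws(post+[0,0,.078]-.005*h)))
E
```

```text
[355 356 357 358 359 360 361 362 363 364 365 366 367 368 369 370 371 372 373]
247 [213 209 208 207 209 208 207 207 208 208 210 211 212 211 210 211 212 213 208] [-56.1 -37.1  26. ]
248 [209 206 208 208 210 207 208 211 213 215 210 204 201 205 212 211 209 207 209] [ -96.4 -119.    79. ]
249 [206 209 210 213 213 210 211 211 215 197 191 203 206 192 205 209 207 209 207] [ -99.6 -125.7   81.1]
250 [210 209 213 210 209 212 211 212 215 178 132 154 158 133 197 212 209 209 209] [ -99.3 -125.4   78.2]
251 [210 212 211 210 206 210 206 209 215 174 102  95 107  78 196 216 213 208 210] [-100.  -126.9   76.6]
252 [208 206 206 208 208 208 208 210 216 178 109  92  96  81 197 215 210 211 207] [ -98.8 -124.7   72.5]
253 [208 210 210 210 209 208 210 212 218 176 112  94  98  81 198 214 208 205 204] [ -99.7 -126.7   71.2]
254 [209 210 209 208 210 210 208 209 215 175 110  92  99  75 195 210 206 209 207] [ -99.5 -126.4   68.4]
255 [210 209 210 210 209 207 206 209 216 173 111  94  96  97 196 211 208 208 208] [ -98.9 -125.5   65.1]
256 [209 210 205 207 204 206 203 206 215 157 105 100  94 103 205 215 211 211 207
[... 2110 characters left out ...]
0.3   12. ]
277 [ 84  74  94 109 119 132 130 130 124 118 115 118 117 117 122 120 122 120 124] [ -98.5 -128.7    8.1]
30 collar front rim [365.8 269.7] back [366.  264.4]
32 collar front rim [365.9 269. ] back [366.1 263.7]
34 collar front rim [365.9 268.2] back [366.1 262.9]
36 collar front rim [365.9 267.5] back [366.1 262.2]
38 collar front rim [366.  266.7] back [366.2 261.4]
40 collar front rim [366. 266.] back [366.2 260.7]
42 collar front rim [366.  265.2] back [366.2 259.9]
44 collar front rim [366.  264.5] back [366.2 259.2]
46 collar front rim [366.1 263.7] back [366.3 258.4]
48 collar front rim [366.1 263. ] back [366.3 257.7]
post top front/back rim [[366.6 250.1]] [[366.7 247.7]]
```

```bash
python3 - <<'E'
from h import *
I=[];D=[]
for i in range(20):
    p,d=snapshot("side");I.append(p.astype(float));D.append(d)
D=np.array(D);I=np.mean(I,0); d=np.median(D,0).astype(np.float32); np.savez('avg0.npz',p=I,d=d)
np.set_printoptions(suppress=True,precision=1,linewidth=220)
print('noise',D[:,300:310,300:310].std())
print(np.arange(354,374))
Z=np.array([[st(deproj('side',d,u,v))[0,2]*1000 for u in range(354,374)] for v in range(258,280)])
X=np.array([[st(deproj('side',d,u,v))[0,1]*1000 for u in range(354,374)] for v in range(258,280)])
for i in range(22): print(258+i,Z[i])
print('y')
for i in range(22): print(258+i,X[i])
for i in range(22): print(258+i,I[258+i,354:374].mean(1).round())
E
```

```text
noise 0.078461275
[354 355 356 357 358 359 360 361 362 363 364 365 366 367 368 369 370 371 372 373]
258 [24.6 25.3 24.3 25.  24.9 24.  24.5 25.5 24.6 24.5 54.9 56.  57.6 56.8 55.  25.1 24.8 25.9 24.8 24.8]
259 [24.9 24.5 24.5 25.2 25.  24.3 24.3 24.5 24.6 23.3 52.8 54.1 54.2 54.1 52.6 24.5 25.1 24.6 23.7 23.3]
260 [23.  24.6 24.7 25.2 24.8 25.3 24.2 25.1 24.1 24.9 49.7 51.1 51.3 51.2 49.4 22.9 22.5 23.1 21.6 21. ]
261 [23.1 23.6 25.6 26.3 24.7 24.9 24.7 24.6 23.4 25.3 46.5 48.2 48.5 49.5 46.7 20.2 20.  18.8 18.6 18.2]
262 [23.  22.7 24.1 24.9 24.7 23.8 25.3 25.8 25.1 25.1 44.6 45.9 46.3 45.9 44.1 18.7 -0.   1.   0.6 12.8]
263 [20.7 22.4 23.  25.1 24.5 24.7 24.8 25.4 34.9 36.1 42.7 43.1 43.3 43.  41.2 36.2 12.6 13.2 13.  13.4]
264 [18.1 21.3 20.8 21.8 24.  24.3 24.9 25.1 35.9 35.4 39.4 40.7 41.2 40.5 38.  36.1 36.4 12.4 13.  12.7]
265 [ 0.6 19.4 17.9 20.  22.6 25.2 25.3 35.3 35.7 36.1 36.2 37.7 38.2 37.6 36.5 35.7 36.5 13.2 12.7 12.7]
266 [ 0.2  1.4 14.4 12.2 19.4 24.  24.7 32.7 36.4 36.1 36.3 36.2 36.  36.1 35.6 36.7 36.1 13.5 12.7 12.9]
267 [12.8 13.  12.8 12.9 12.4 21.6 23.2 22.1 3
[... 6137 characters left out ...]
16.  95. 109. 118. 121. 121. 120. 145. 115.  95. 195. 241. 243.]
274 [ 87. 110. 108. 149. 231. 218. 160. 103.  88.  98. 104. 106. 107. 106. 122. 100.  76. 168. 209. 197.]
275 [ 68.  88. 110. 110. 174. 160. 149. 132. 107.  99.  96. 100. 100.  99.  97.  92.  92. 127. 138. 123.]
276 [ 81.  73.  94. 111. 125. 143. 153. 150. 136. 122. 106. 103. 104. 106. 106. 112. 116. 118. 116. 116.]
277 [108.  81.  76.  95. 111. 124. 136. 135. 129. 124. 118. 116. 116. 119. 117. 121. 122. 122. 120. 123.]
278 [113. 107.  81.  74. 115. 117. 120. 122. 119. 120. 119. 121. 121. 123. 127. 127. 110.  98.  91.  93.]
279 [112. 115. 107.  82.  88. 109. 122. 121. 121. 121. 125. 124. 110. 100.  96.  96.  82. 100. 102. 101.]
```

```bash
cat >> h.py <<'E'
def dl(P,yawdeg=None):
    s=robot.read_state(); from scipy.spatial.transform import Rotation as Ro
    R=Ro.from_euler('xyz',s['ee_rot']).as_matrix(); d=np.array(P)-s['ee_pos']
    print('t',s['t'],'pos',s['ee_pos'],'rot',np.degrees(s['ee_rot']),'w',s['width'],'F',s['wrist_force'],'j',s['joints'])
    print('delta tool cm',R.T@d*100)
    if yawdeg is not None:
        T=Ro.from_euler('xyz',[np.pi,0,np.radians(yawdeg)]).as_matrix(); print('rotvec deg',np.degrees(Ro.from_matrix(R.T@T).as_rotvec()), 'delta in final tool frame',T.T@d*100)
E
python3 - <<'E'
from h import *
T=np.load('top0.npz')
hsv=cv2.cvtColor(T['p'],cv2.COLOR_RGB2HSV);m=cv2.inRange(hsv,(0,0,170),(180,60,255))
for c in cv2.findContours(m,0,2)[0]:
    a=cv2.contourArea(c)
    if 200<a<900:
        (x,y),r=cv2.minEnclosingCircle(c); print(a,x,y,r, 'jar',st(onz('top',[(x,y)],.062)),'dish',st(onz('top',[(x,y)],.042)))
# depth-based knob points
S=np.load('avg0.npz')
for v in (205,208,211): print([st(deproj('side',S['d'],u,v))[0].round(4).tolist() for u in (327,328,329)])
P=[st(deproj('side',S['d'],u,v))[0] for v in range(204,216) for u in range(324,334)]
P=np.array([p for p in P if .04<p[2]<.07]);print(len(P),P.mean(0),P.min(0),P.max(0))
print('knob',ws([(-.0874,.1223,.052)]))
# wedge via side view depth
P=np.array([deproj('side',S['d'],u,v) for v in range(192,242) for u in range(205,260)])
Q=P[(abs(P[:,2]-.0347)<.0015)];print(len(Q));r=cv2.minAreaRect((Q[:,:2]*1000).astype(np.float32));print(r)
dl([.6440,.1617,.2],85.13)
E
```

```text
526.0 346.1571960449219 250.0248260498047 13.48951244354248 jar [[-0.1666 -0.1072  0.062 ]] dish [[-0.165  -0.1083  0.042 ]]
292.0 242.91201782226562 241.25965881347656 10.166422843933105 jar [[-0.164   0.1133  0.062 ]] dish [[-0.1624  0.1169  0.042 ]]
[[-0.0939, 0.1174, 0.0718], [-0.0915, 0.1165, 0.0718], [-0.0899, 0.1137, 0.0728]]
[[-0.0946, 0.1156, 0.0643], [-0.0917, 0.116, 0.0635], [-0.0892, 0.1156, 0.0632]]
[[-0.0939, 0.1174, 0.0546], [-0.0914, 0.1167, 0.0544], [-0.0896, 0.1144, 0.0552]]
71 [-0.0908  0.118   0.0557] [-0.0972  0.1141  0.0401] [-0.0818  0.1257  0.0696]
knob [[0.6455 0.162  0.052 ]]Traceback (most recent call last):
  File "<stdin>", line 15, in <module>
  File "h.py", line 27, in deproj
    o,r=ray(n,[(u,v)]); return o+r[0]*d[v,u]
        ~~~^^^^^^^^^^^
  File "h.py", line 7, in ray
    K,D,R,t=cam(n); px=np.atleast_2d(np.array(px,float))
            ~~~^^^
  File "h.py", line 5, in cam
    c=camera_info(n); return np.array(c['intrinsics'],float),np.array(c['D'],float),cv2.Rodrigues(np.array(c['rvec'],float))[0],np.array(c['tvec'],float).ravel()
ValueError: time passes only in moves, steps and waits
```

```bash
python3 - <<'E'
s=open('h.py').read()
s=s.replace("def cam(n):\n    c=camera_info(n);","_c={}\ndef cam(n):\n    c=_c.setdefault(n,None) or camera_info(n);_c[n]=c;")
open('h.py','w').write(s)
E
python3 - <<'E'
from h import *
S=np.load('avg0.npz')
P=np.array([deproj('side',S['d'],u,v) for v in range(192,242) for u in range(205,260)])
Q=P[(abs(P[:,2]-.0347)<.0012)];print(len(Q));r=cv2.minAreaRect((Q[:,:2]*1000).astype(np.float32));print(r)
k=ws([(-.089,.122,.052)])[0];print('knob',k)
dl([k[0],k[1],.2],85.13)
E
```

```text
97
((396.5074157714844, 283.3569030761719), (54.58762741088867, 39.57053756713867), 39.058929443359375)
knob [0.6439 0.1618 0.052 ]
t 1.1 pos [0.1863 0.5965 0.2337] rot [-179.9975   -0.0017  162.6484] w 0.08783998562624282 F [-0.9629  0.0572 -0.2376] j [ 1.249   0.4231  1.6299  0.      1.0886 -0.019 ]
delta tool cm [-56.6376 -27.8482   3.3655]
rotvec deg [-0.0032  0.0003 77.5184] delta in final tool frame [-39.431   49.2802   3.366 ]
```

Emit:
{"fn": "arm_command", "kwargs": {"plan": "3.4 -2.8 -1.4 0 0 0 0;3.4 -2.8 -1.4 0 0 0 0;3.4 -2.8 -1.4 0 0 0 0;3.4 -2.8 -1.4 0 0 0 0;3.4 -2.8 -1.4 0 0 0 0;3.4 -2.8 -1.4 0 0 0 0;3.4 -2.8 -1.4 0 0 0 0;3.4 -2.8 -1.4 0 0 0 0;3.4 -2.8 -1.4 0 0 0 0;3.4 -2.8 -1.4 0 0 0 0;3.4 -2.8 -1.4 0 0 0 0;3.4 -2.8 -1.4 0 0 0 0;3.4 -2.8 -1.4 0 0 0 0;3.4 -2.8 -1.4 0 0 0 0;3.4 -2.8 -1.4 0 0 0 0;3.4 -2.8 -1.4 0 0 0 0;3.4 -2.8 -1.4 0 0 0 0;3.4 -2.8 -1.4 0 0 0 0;3.4 -2.8 -1.4 0 0 0 0;3.4 -2.8 -1.4 0 0 0 0", "newtons": 20}}

```text
t: 2.77
ee_pos: [0.6384, 0.161, 0.2337]
ee_rot: [3.142, 0.0, 2.839]
wrist_force: [0.2, 0.3, 0.5]
width: 0.0338
```

Emit:
{"fn": "arm_command", "kwargs": {"plan": "3.4 0 0 0 0 0 6.5;3.4 0 0 0 0 0 6.5;3.4 0 0 0 0 0 6.5;3.4 0 0 0 0 0 6.5;3.4 0 0 0 0 0 6.5;3.4 0 0 0 0 0 6.5;3.4 0 0 0 0 0 6.5;3.4 0 0 0 0 0 6.5;3.4 0 0 0 0 0 6.5;3.4 0 0 0 0 0 6.5;3.4 0 0 0 0 0 6.5;3.4 0 0 0 0 0 6;3.4 0 0 0 0 0 0;3.4 0 0 0 0 0 0"}}

```text
t: 3.93
ee_pos: [0.6373, 0.1623, 0.2336]
ee_rot: [-3.141, 0.0, 1.489]
wrist_force: [-0.5, -0.0, 0.6]
width: 0.0338
```

```bash
python3 - <<'E'
from h import *
dl([.6439,.1618,.052],85.13)
E
```

```text
t 3.9333 pos [0.6373 0.1623 0.2336] rot [-179.9946    0.0017   85.3312] w 0.033779957651174926 F [-0.4915 -0.0134  0.6352] j [0.2313 0.471  1.5528 0.     1.1179 0.3128]
delta tool cm [ 0.0026  0.6602 18.1648]
rotvec deg [-0.0054  0.0017  0.2012] delta in final tool frame [ 0.0043  0.6585 18.1648]
```

Emit:
{"fn": "arm_command", "kwargs": {"plan": "3.4 0 0.65 0 0 0 0.2;3.4 0 0 3 0 0 0;3.4 0 0 3 0 0 0;3.4 0 0 3 0 0 0;3.4 0 0 3 0 0 0;3.4 0 0 2 0 0 0;3.4 0 0 1.5 0 0 0;3.4 0 0 1.3 0 0 0;3.4 0 0 1.3 0 0 0;3.4 0 0 0 0 0 0;3.4 0 0 0 0 0 0"}}

```text
t: 4.85
ee_pos: [0.644, 0.1618, 0.0526]
ee_rot: [-3.141, 0.0, 1.483]
wrist_force: [-0.4, -0.5, -0.1]
width: 0.0339
```

```bash
python3 - <<'E'
from h import *
dl([.6439,.1618,.052],85.13)
p,d=snapshot('side');crop(p,290,150,400,250,7,'k1')
p,d=snapshot('top');crop(p,200,160,300,250,8,'k1t')
E
```

```text
t 4.85 pos [0.644  0.1618 0.0526] rot [-179.9818    0.0056   84.9716] w 0.03385222497593569 F [-0.3926 -0.4836 -0.0821] j [0.2282 0.7058 1.6234 0.     0.8127 0.3159]
delta tool cm [ 0.0029 -0.006   0.0553]
rotvec deg [-0.0182  0.0055 -0.1584] delta in final tool frame [ 0.0029 -0.006   0.0553]
```

View pics/k1.png

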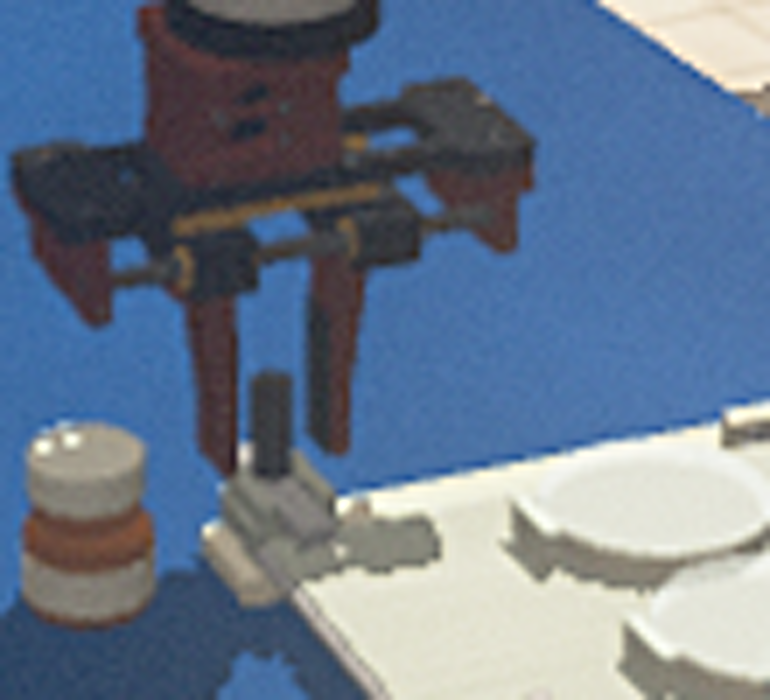

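View pics/k1t.png

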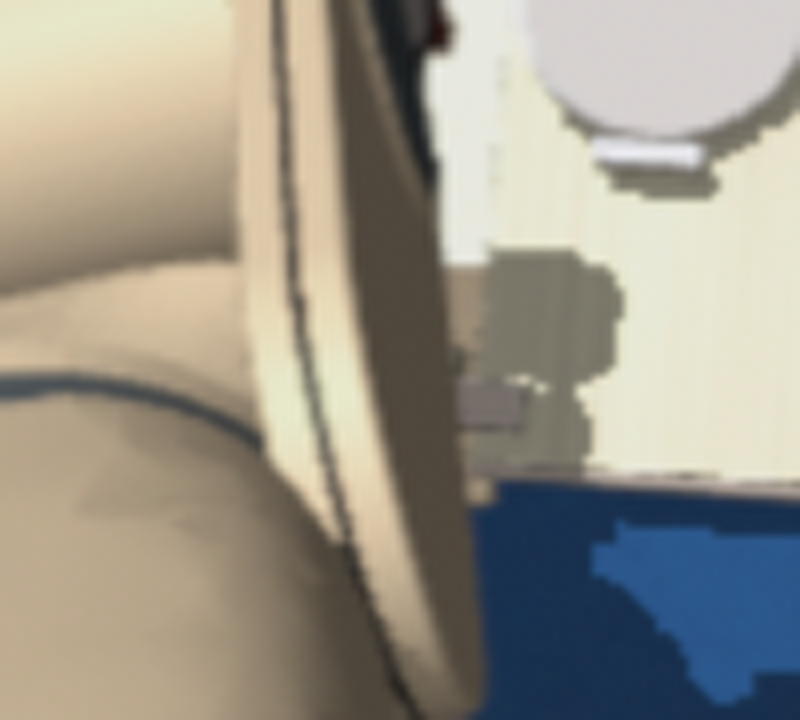

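The knob sits between the fingers, at (270,420) in the side crop, and the left finger clears the jar. Next I'll close the gripper and pull along tool +x, which is stand +y.

Emit:
{"fn": "arm_command", "kwargs": {"plan": "0.5 0 0 0 0 0 0;0.5 0 0 0 0 0 0;0.5 0 0 0 0 0 0;0.5 0 0 0 0 0 0;0.5 0 0 0 0 0 0;0.5 0 0 0 0 0 0", "newtons": 25}}

```text
t: 5.45
ee_pos: [0.6434, 0.1619, 0.0535]
ee_rot: [-3.141, -0.0, 1.483]
wrist_force: [-3.3, -0.0, 5.9]
width: 0.0153
```

Emit:
{"fn": "arm_command", "kwargs": {"plan": "0.5 0.4 0 0 0 0 0;0.5 0.4 0 0 0 0 0;0.5 0.4 0 0 0 0 0;0.5 0.4 0 0 0 0 0;0.5 0.4 0 0 0 0 0;0.5 0.3 0 0 0 0 0;0.5 0 0 0 0 0 0"}}

```text
t: 6.03
ee_pos: [0.6454, 0.185, 0.0535]
ee_rot: [-3.141, 0.0, 1.483]
wrist_force: [-4.0, 0.5, 5.3]
width: 0.0152
```

Emit:
{"fn": "arm_command", "kwargs": {"plan": "0.5 0.2 0 0 0 0 0;0.5 0.2 0 0 0 0 0;0.5 0.15 0 0 0 0 0"}}

```text
t: 6.28
ee_pos: [0.6458, 0.1899, 0.0535]
ee_rot: [-3.141, 0.001, 1.483]
wrist_force: [-3.3, -1.8, 5.7]
width: 0.0155
```

Emit:
{"fn": "arm_command", "kwargs": {"plan": "0.5 0.15 0 0 0 0 0;0.5 0.15 0 0 0 0 0;0.5 0.1 0 0 0 0 0"}}

```text
t: 6.53
ee_pos: [0.6459, 0.1912, 0.0534]
ee_rot: [-3.14, 0.005, 1.484]
wrist_force: [-3.4, -18.0, 9.4]
width: 0.0153
```

Emit:
{"fn": "arm_command", "kwargs": {"plan": "0.5 0.1 0 0 0 0 0;0.5 0.1 0 0 0 0 0;0.5 0 0 0 0 0 0"}}

```text
t: 6.78
ee_pos: [0.6459, 0.1913, 0.0534]
ee_rot: [-3.139, 0.007, 1.484]
wrist_force: [-3.1, -21.3, 10.6]
width: 0.0154
```

Emit:
{"fn": "arm_command", "kwargs": {"plan": "0.5 -0.3 0 0 0 0 0;0.5 0 0 0 0 0 0;3.4 0 0 0 0 0 0;3.4 0 0 0 0 0 0;3.4 0 0 0 0 0 0;3.4 0 0 0 0 0 0;3.4 0 0 -2 0 0 0;3.4 0 0 -3 0 0 0;3.4 0 0 -3 0 0 0;3.4 0 0 -3 0 0 0;3.4 0 0 -3 0 0 0;3.4 0 0 0 0 0 0"}}

```text
t: 7.78
ee_pos: [0.6501, 0.1945, 0.1995]
ee_rot: [3.132, -0.004, 1.483]
wrist_force: [1.6, 0.7, 0.6]
width: 0.0341
```

```bash
python3 - <<'E'
from h import *
p,d=snapshot('side');crop(p,290,150,400,250,7,'k2')
P=np.array([st(deproj('side',d,u,v))[0] for v in range(200,222) for u in range(315,340)])
P=P[(P[:,2]>.042)&(P[:,2]<.07)];print(len(P),P.min(0),P.max(0),np.median(P,0))
g=np.array([.3902,.2812]);print(g)
dl([g[0],g[1],.12],39.6)
E
```

```text
60 [-0.0983  0.138   0.0428] [-0.0836  0.1555  0.0695] [-0.0931  0.146   0.0566]
[0.3902 0.2812]
t 7.8333 pos [0.6488 0.1941 0.1966] rot [179.6117  -0.152   84.9735] w 0.03419566367173195 F [ 0.1933 -0.2631 -0.7369] j [0.273  0.5355 1.5378 0.0001 1.0611 0.3607]
delta tool cm [  6.3915 -26.5799   7.4987]
rotvec deg [ 0.3076 -0.2977 45.3728] delta in final tool frame [-14.3761 -23.1991   7.6617]
```

View pics/k2.png

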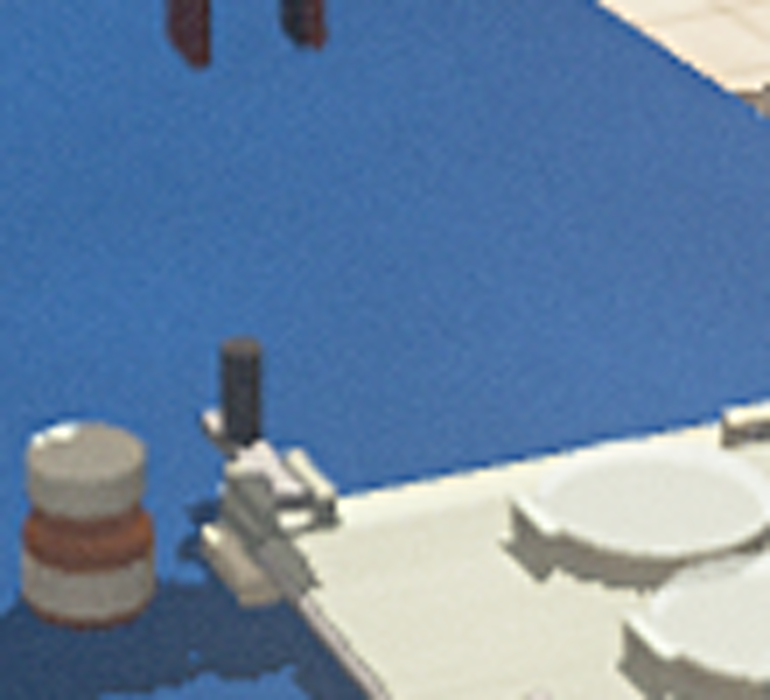

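Emit:
{"fn": "arm_command", "kwargs": {"plan": "6.5 0.6 -2.7 0 0 0 0;6.5 0.6 -2.7 0 0 0 0;6.5 0.6 -2.7 0 0 0 0;6.5 0.6 -2.7 0 0 0 0;6.5 0.6 -2.7 0 0 0 0;6.5 0.6 -2.7 0 0 0 0;6.5 0.7 -2.6 0 0 0 0;6.5 0.7 -2.6 0 0 0 0;6.5 0.7 -2.6 0 0 0 0;6.5 0.7 -2.7 0 0 0 0;6.5 0 0 0 0 0 6.5;6.5 0 0 1 0 0 6.5;6.5 0 0 1.5 0 0 6.5;6.5 0 0 1.5 0 0 6.5;6.5 0 0 1.5 0 0 6.5;6.5 0 0 1.5 0 0 6.5;6.5 0 0 0.5 0 0 6.4;6.5 0 0 0 0 0 0;6.5 0 0 0 0 0 0"}}

```text
t: 9.42
ee_pos: [0.3856, 0.28, 0.1167]
ee_rot: [-3.141, 0.002, 0.694]
wrist_force: [0.7, 0.1, 0.1]
width: 0.065
```

```bash
python3 - <<'E'
from h import *
dl([.3902,.2812,.016],39.6)
E
```

```text
t 9.4167 pos [0.3856 0.28   0.1167] rot [-179.9866    0.1295   39.75  ] w 0.06499246976447721 F [0.7054 0.1093 0.073 ] j [0.6031 0.3958 2.0294 0.     0.7186 1.4801]
delta tool cm [ 0.4542  0.2077 10.0691]
rotvec deg [-0.0132  0.1296  0.15  ] delta in final tool frame [ 0.4319  0.2042 10.0701]
```

Emit:
{"fn": "arm_command", "kwargs": {"plan": "6.5 0.4 0.2 2.5 0 0 0.2;6.5 0 0 2.5 0 0 0;6.5 0 0 2 0 0 0;6.5 0 0 1.5 0 0 0;6.5 0 0 1 0 0 0;6.5 0 0 0.5 0 0 0;6.5 0 0 0 0 0 0;3 0 0 0 0 0 0;3 0 0 0 0 0 0;3 0 0 0 0 0 0;3 0 0 0 0 0 0;3 0 0 0 0 0 0;3 0 0 0 0 0 0", "newtons": 30}}

```text
t: 10.5
ee_pos: [0.391, 0.2817, 0.0184]
ee_rot: [3.142, -0.001, 0.687]
wrist_force: [0.1, -0.1, 6.5]
width: 0.0398
```

```bash
python3 - <<'E'
from h import *
s=ws([(-.235,0,.03)])[0];print(s)
dl([s[0],s[1],.06],-4.87)
p,d=snapshot('side');crop(p,190,150,290,250,7,'w1')
E
```

```text
[0.488  0.0527 0.03  ]
t 10.5 pos [0.391  0.2817 0.0184] rot [179.9958  -0.0675  39.3494] w 0.03978827260950871 F [ 0.0727 -0.1168  6.4988] j [0.5995 0.594  2.0437 0.0001 0.5027 1.4835]
delta tool cm [-7.0146 23.8609 -4.1709]
rotvec deg [-0.0221 -0.0657 44.2194] delta in final tool frame [11.6098 21.9957 -4.1643]
```

View pics/w1.png

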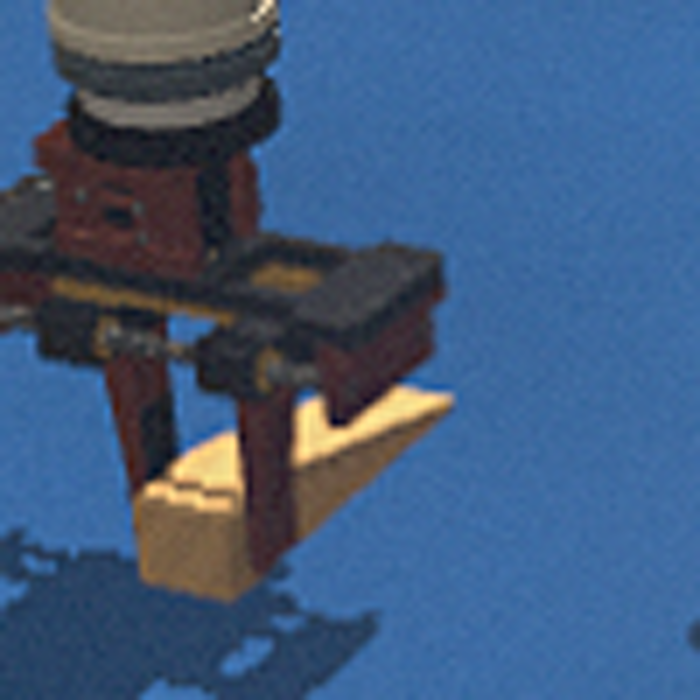

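Emit:
{"fn": "arm_command", "kwargs": {"plan": "3 0 0 -1 0 0 0;3 0 0 -1.5 0 0 0;3 0 0 0 0 0 6.3;3 0 0 0 0 0 6.3;3 0 0 0 0 0 6.3;3 0 0 0 0 0 6.3;3 0 0 0 0 0 6.3;3 0 0 0 0 0 6.3;3 0 0 0 0 0 6.4;3 0 1.5 0 0 0 0;3 0 2.5 0 0 0 0;3 0 3 0 0 0 0;3 0 3 0 0 0 0;3 0 3 0 0 0 0;3 0 3 0 0 0 0;3 0 3 0 0 0 0;3 0 2 0 0 0 0;3 0 1 0 0 0 0;3 0 0 0 0 0 0;3 0 0 0 0 0 0"}}

```text
t: 12.22
ee_pos: [0.3717, 0.0614, 0.043]
ee_rot: [3.142, 0.0, -0.084]
wrist_force: [-0.3, 0.9, -2.0]
width: 0.0395
```

```bash
python3 - <<'E'
from h import *
s=ws([(-.245,0,.03)])[0]
dl([s[0],s[1],.0184],-4.87)
p,d=snapshot('side');crop(p,190,150,390,300,4,'w2')
p,d=snapshot('top');crop(p,210,100,400,400,2,'w2t')
E
```

```text
t 12.2167 pos [0.3717 0.0614 0.043 ] rot [179.9984   0.0044  -4.8374] w 0.03950881666333783 F [-0.2919  0.8562 -1.9865] j [ 0.1321  0.4623  2.2626 -0.      0.4168  1.7874]
delta tool cm [10.6693 -0.1099  2.4576]
rotvec deg [0.0016 0.0044 0.0326] delta in final tool frame [10.669  -0.1159  2.4584]
```

View pics/w2.png

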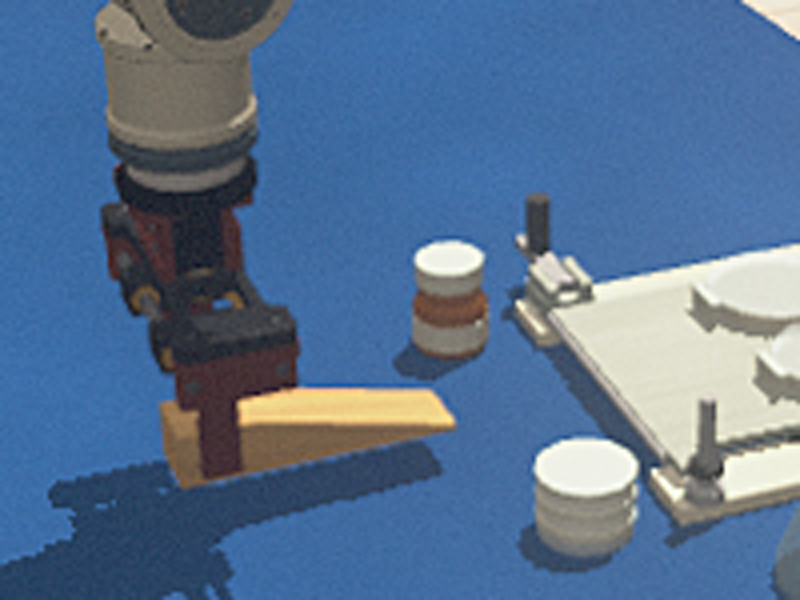

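Emit:
{"fn": "arm_command", "kwargs": {"plan": "3 1 0 0 0 0 0;3 2 -0.1 0 0 0 0;3 2.5 0 0 0 0 0;3 2 0 0 0 0 0;3 0.7 0 1 0 0 0;3 0 0 0.9 0 0 0;3 0 0 0.4 0 0 0;3 0 0 0 0 0 0;3 0 0 0 0 0 0"}}

```text
t: 13.07
ee_pos: [0.4524, 0.0565, 0.0192]
ee_rot: [3.141, 0.002, -0.084]
wrist_force: [0.2, 0.3, -3.0]
width: 0.0398
```

```bash
python3 - <<'E'
from h import *
s=ws([(-.21,0,.03)])[0]
dl([s[0],s[1],.0184],-4.87)
p,d=snapshot('side');crop(p,240,180,400,300,5,'w3')
p,d=snapshot('top');crop(p,220,100,390,300,3,'w3t')
# wedge edges from depth: tip
P=np.array([np.r_[st(deproj('side',d,u,v))[0],u,v] for v in range(200,330) for u in range(230,400)]) if 0 else None
E
```

```text
t 13.0667 pos [0.4524 0.0565 0.0192] rot [179.9762   0.1342  -4.7976] w 0.03978041732032998 F [ 0.1718  0.3279 -2.993 ] j [0.0981 0.5742 2.0971 0.     0.4727 1.7526]
delta tool cm [6.0816 0.0883 0.0646]
rotvec deg [0.0239 0.1342 0.0724] delta in final tool frame [6.0815 0.0806 0.0788]
```

View pics/w3.png

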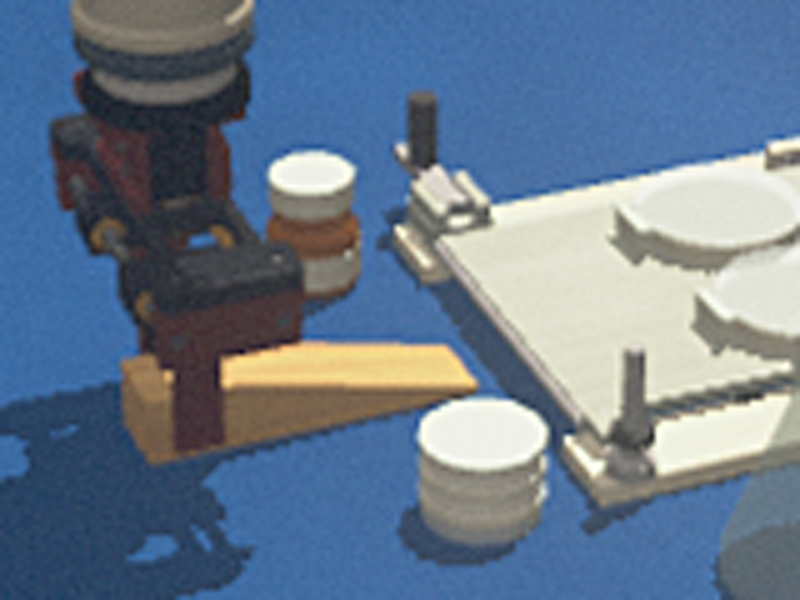

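View pics/w3t.png

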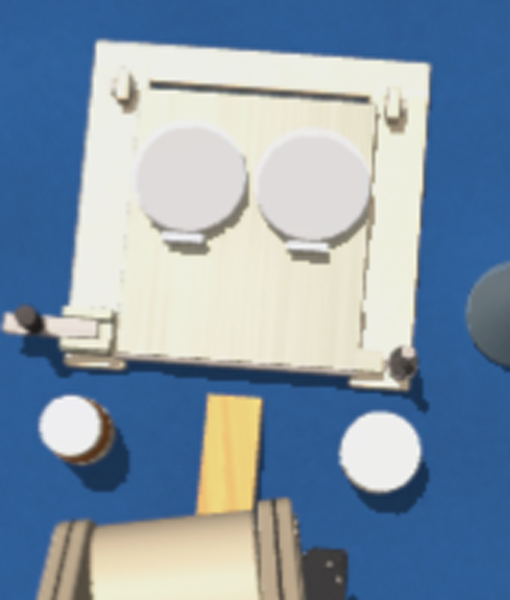

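Emit:
{"fn": "arm_command", "kwargs": {"plan": "3 1 0.05 0.05 0 0 0;3 1.5 0.03 0.03 0 0 0;3 1.5 0 0 0 0 0;3 1.2 0 0 0 0 0;3 0.7 0 0 0 0 0;3 0 0 0 0 0 0;3 0 0 0 0 0 0"}}

```text
t: 13.75
ee_pos: [0.5125, 0.0504, 0.0188]
ee_rot: [3.142, 0.0, -0.085]
wrist_force: [0.1, 0.5, -1.4]
width: 0.0401
```

```bash
python3 - <<'E'
from h import *
px=(np.array([[207,396],[261,399]],float)+.5)/3-.5+[220,100]
print('tip before',st(onz('top',px,.0045)))
s=ws([(-.1604,0,.03)])[0]
dl([s[0],s[1],.0184],-4.87)
print(st(robot.read_state()['ee_pos']))
E
```

```text
tip before [[-0.13    0.022   0.0045]
 [-0.1293 -0.0188  0.0045]]
t 13.75 pos [0.5125 0.0504 0.0188] rot [179.9981   0.0049  -4.8541] w 0.040094120247313715 F [ 0.0593  0.5216 -1.3869] j [ 0.0749  0.619   1.971  -0.      0.5518  1.7305]
delta tool cm [ 5.0058 -0.0166  0.0407]
rotvec deg [0.0019 0.0049 0.0159] delta in final tool frame [ 5.0058 -0.018   0.0412]
[[-0.2105 -0.0002  0.0188]]
```

Emit:
{"fn": "arm_command", "kwargs": {"plan": "3 0.5 0 0.05 0 0 0;3 0.5 0 0 0 0 0;3 0.5 0 0 0 0 0;3 0.5 0 0 0 0 0;3 0.5 0 0 0 0 0;3 0.5 0 0 0 0 0;3 0.5 0 0 0 0 0;3 0.5 0 0 0 0 0;3 0.5 0 0 0 0 0;3 0 0 0 0 0 0;3 0 0 0 0 0 0", "newtons": 40}}

```text
t: 14.67
ee_pos: [0.5562, 0.0467, 0.0183]
ee_rot: [3.141, 0.002, -0.084]
wrist_force: [-3.9, 0.4, 2.2]
width: 0.04
```

```bash
cat > meas.py <<'E'
from h import *
import sys
I=[];D=[]
for i in range(20):
    p,d=snapshot("side");I.append(p.astype(float));D.append(d)
I=np.mean(I,0);d=np.median(np.array(D),0).astype(np.float32)
np.savez(sys.argv[1]+'.npz',p=I,d=d); crop(I.astype(np.uint8),345,235,385,280,14,sys.argv[1]+'_p'); crop(I.astype(np.uint8),240,180,440,310,4,sys.argv[1])
np.set_printoptions(suppress=True,precision=1,linewidth=220)
print(np.arange(352,372))
for k in (2,1):
  for v in range(252 if k==2 else 258,274): print(v,np.array([st(deproj('side',d,u,v))[0,k]*1000 for u in range(352,372)]))
# plate fit in region
from itertools import product
P=np.array([st(deproj('side',d,u,v))[0] for v in range(200,275) for u in range(325,365)])
m=(P[:,0]>-.1)&(P[:,0]<-.03)&(abs(P[:,1])<.07)&(P[:,2]<.05)
A=np.c_[P[m,:2],np.ones(m.sum())]
for _ in range(5):
    c=np.linalg.lstsq(A,P[m,2],rcond=None)[0]; r=P[:,2]-np.c_[P[:,:2],np.ones(len(P))]@c; m=m&(abs(r)<.002); A=np.c_[P[m,:2],np.ones(m.sum())]
print('plate z at x=-98,y=-100:',1000*(c@[-.098,-.1,1]),'slope deg',np.degrees(np.arctan(c[0])),c,m.sum())
s=robot.read_state();print(s['t'],st(s['ee_pos']),s['wrist_force'],s['width'])
E
python3 meas.py m1
```

```text
[352 353 354 355 356 357 358 359 360 361 362 363 364 365 366 367 368 369 370 371]
252 [34.2 34.9 35.4 34.4 34.5 33.6 34.7 33.7 34.1 33.9 33.5 33.2 33.3 72.3 73.1 72.1 71.6 32.9 32.7 32.3]
253 [33.9 34.8 35.4 34.8 34.3 34.3 33.8 33.  34.  33.9 33.1 33.9 66.6 69.7 70.2 70.  68.5 33.7 32.6 32.8]
254 [33.  34.6 35.1 34.1 34.6 34.8 35.  34.6 33.7 34.2 33.9 33.3 64.4 66.5 67.8 66.8 67.1 32.4 33.  33.6]
255 [31.9 32.8 35.2 34.6 35.5 34.6 34.4 34.4 34.  33.7 34.1 33.9 62.4 64.3 64.6 65.1 63.  33.2 33.9 33.3]
256 [31.7 31.9 32.8 34.  33.6 33.9 35.4 34.3 34.3 34.6 34.2 34.  59.6 61.3 62.3 61.9 61.3 33.3 33.1 32.6]
257 [29.9 32.1 32.7 33.4 35.1 34.1 34.6 34.3 34.6 34.6 34.2 34.4 57.  58.4 59.3 59.9 59.4 32.6 31.  30.3]
258 [ 1.  30.9 32.3 32.2 33.7 34.5 34.6 34.5 34.9 34.8 33.8 34.8 54.1 55.9 57.1 56.4 55.1 28.7 27.7 27.5]
259 [ 0.3 27.2 30.7 31.6 32.3 34.9 35.5 34.3 34.3 34.6 34.3 34.2 53.7 53.1 54.5 54.4 51.6 26.   1.1  1.3]
260 [ 0.2  0.8 29.4 31.4 31.4 31.9 34.  34.7 34.3 34.1 34.8 34.6 49.3 51.2 51.4 51.5 50.2  0.4  1.2  0.6]
261 [ 0.2  0.9  0.1 30.1 28.7 29.2 32.9 34.7 34.9 34.4 34.4 33.9
[... 3104 characters left out ...]
8 -100.8 -101.5 -102.8 -103.3 -115.8 -115.6 -118.  -121.6 -124.5 -124.9 -126.4 -121.8 -123.9 -123.  -112. ]
271 [ -84.6  -92.9  -97.3 -101.  -104.3 -104.5 -106.3 -105.6 -108.  -119.4 -120.1 -121.3 -121.8 -124.3 -124.9 -126.6 -125.1 -126.  -126.4 -115.5]
272 [ -89.5  -92.4  -98.2 -102.7 -107.9 -109.1 -108.3 -109.8 -110.5 -122.  -124.3 -124.2 -126.1 -125.8 -127.7 -128.9 -129.  -129.5 -131.  -119.4]
273 [ -92.3  -93.5  -98.8 -103.7 -108.4 -112.2 -113.2 -112.8 -115.  -122.6 -125.  -128.5 -128.5 -130.6 -131.2 -132.1 -133.5 -133.1 -131.4 -123.4]
plate z at x=-98,y=-100: 32.81639506992608 slope deg -1.3705081883668317 [-0.  0.  0.] 144
15.6667 [[-0.2 -0.   0. ]] [-5.5 -0.5  1.9] 0.04009562878091671
```

View pics/m1.png

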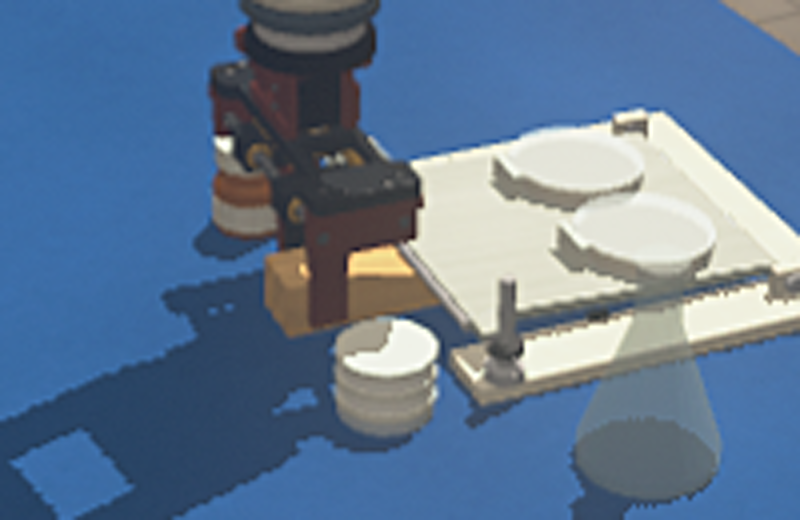

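View pics/m1_p.png

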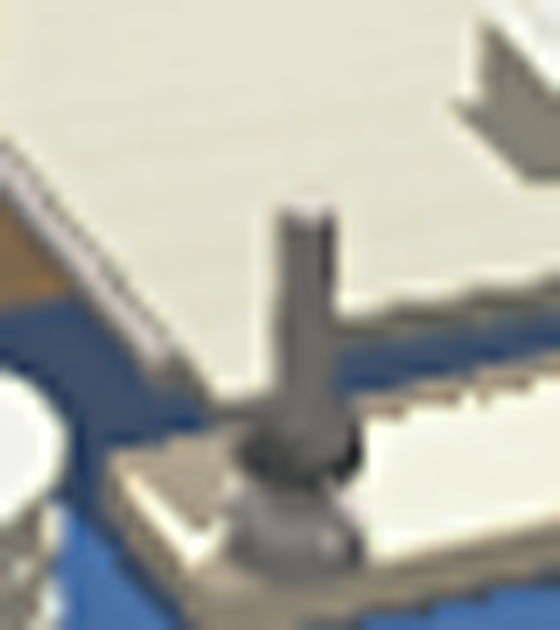

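```bash
cat > pm.py <<'E'
from h import *
import sys
d=np.load(sys.argv[1]+'.npz')['d']
P=np.array([np.r_[st(deproj('side',d,u,v))[0]*1000,u,v] for v in range(250,275) for u in range(352,372)])
zr=float(sys.argv[2])
def fit(x):return len(x),x.mean(0).round(2),round(np.median(x[:,2]),2),round(x[:,2].std(),2)
pt=P[(P[:,1]<-93)&(P[:,1]>-107)&(abs(P[:,2]-zr)<1.5)]
rho=np.hypot(P[:,0]+98.5,P[:,1]+121.5)
co=P[(abs(P[:,2]-36.2)<1.2)&(P[:,1]<-110)&(P[:,4]>=264)&(P[:,4]<=266)&((P[:,3]<=363)|(P[:,3]>=369))]
ra=P[(abs(P[:,2]-12.6)<1.5)&(P[:,1]<-88)&(P[:,4]>262)]
print('pointer',fit(pt));print('collar',fit(co));print('rail',fit(ra))
print(st(robot.read_state()['ee_pos'])*1000, robot.read_state()['t'])
E
python3 pm.py avg0 24.7; python3 pm.py m1 34.4
```

```text
pointer (12, array([-100.31,  -99.11,   24.67,  360.  ,  264.42]), np.float64(24.84), np.float64(0.63))
collar (13, array([ -97.2 , -121.87,   36.03,  365.62,  265.  ]), np.float64(36.07), np.float64(0.4))
rail (55, array([-101.38, -103.29,   12.62,  360.2 ,  269.85]), np.float64(12.66), np.float64(0.51))
[[-166.525    -0.1612   18.2483]] 15.6667
pointer (21, array([-98.68, -99.36,  34.35, 360.81, 260.76]), np.float64(34.37), np.float64(0.48))
collar (13, array([ -97.29, -122.05,   36.17,  365.62,  265.  ]), np.float64(36.12), np.float64(0.48))
rail (59, array([-100.58, -102.97,   12.62,  360.46,  269.71]), np.float64(12.61), np.float64(0.54))
[[-166.525    -0.1612   18.2483]] 15.6667
```

Emit:
{"fn": "arm_command", "kwargs": {"plan": "3 0.3 0 0 0 0 0;3 0.3 0 0 0 0 0;3 0.1 0 0 0 0 0;3 0 0 0 0 0 0;3 0 0 0 0 0 0;3 0 0 0 0 0 0"}}

```text
t: 16.17
ee_pos: [0.5633, 0.0461, 0.0183]
ee_rot: [3.141, 0.002, -0.084]
wrist_force: [-5.6, 0.2, 1.9]
width: 0.04
```

```bash
python3 meas.py m2 >/dev/null; python3 pm.py m2 36.1
```

```text
pointer (19, array([-98.49, -98.45,  35.97, 360.74, 259.95]), np.float64(35.93), np.float64(0.45))
collar (12, array([ -96.54, -122.49,   36.24,  366.  ,  265.  ]), np.float64(36.31), np.float64(0.4))
rail (59, array([-100.63, -102.89,   12.72,  360.42,  269.66]), np.float64(12.64), np.float64(0.45))
[[-159.5094   -0.151    18.2363]] 17.1667
```

Emit:
{"fn": "arm_command", "kwargs": {"plan": "3 0.07 0 0 0 0 0;3 0 0 0 0 0 0;3 0 0 0 0 0 0;5.6 0 0 0 0 0 0;5.6 0 0 0 0 0 0;5.6 0 0 0 0 0 0;5.6 0 0 0 0 0 0"}}

```text
t: 17.75
ee_pos: [0.5659, 0.046, 0.0186]
ee_rot: [-3.141, -0.002, -0.085]
wrist_force: [0.2, -0.5, -0.5]
width: 0.0558
```

```bash
python3 meas.py m3 >/dev/null; python3 pm.py m3 36.1; python3 -c "
from h import *
dl([.56,.046,.1])"
```

```text
pointer (19, array([ -99.05, -100.21,   36.15,  360.84,  260.32]), np.float64(35.93), np.float64(0.58))
collar (12, array([ -96.45, -122.29,   36.1 ,  366.  ,  265.  ]), np.float64(36.07), np.float64(0.5))
rail (60, array([-101.51, -102.64,   12.72,  360.03,  269.68]), np.float64(12.77), np.float64(0.47))
[[-157.6959   -0.0805   18.3873]] 18.75
t 18.75 pos [0.5651 0.046  0.0184] rot [179.9997  -0.0006  -4.8484] w 0.055812877965631814 F [ 0.1775 -0.3181  0.2569] j [ 0.0603  0.6635  1.855  -0.      0.6231  1.7157]
delta tool cm [-0.5047  0.0436 -8.1613]
```

View pics/m3.png

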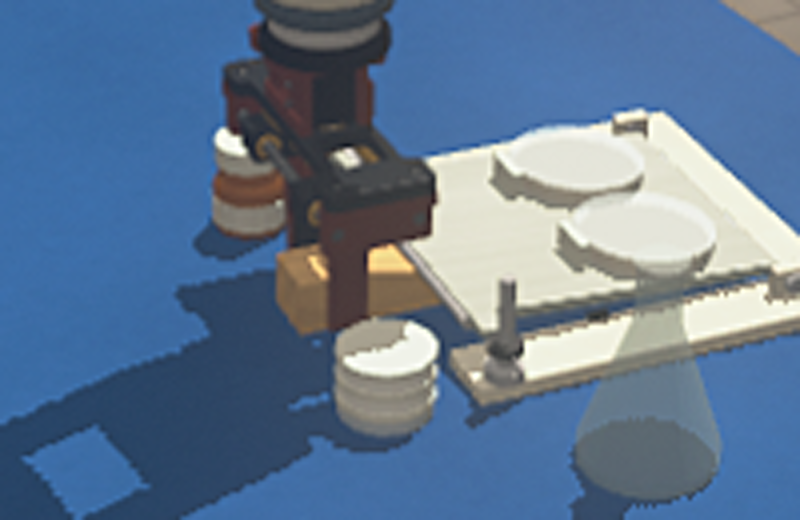

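Emit:
{"fn": "arm_command", "kwargs": {"plan": "5.6 0 0 -1 0 0 0;5.6 0 0 -2 0 0 0;5.6 0 0 -3 0 0 0;5.6 0 0 -3 0 0 0;5.6 0 0 -3 0 0 0;5.6 0 0 -3 0 0 0;5.6 -2 0 -2 0 0 0;5.6 -3 0 0 0 0 0;5.6 -3 0 0 0 0 0;5.6 -3 0 0 0 0 0;5.6 -2 0 0 0 0 0;5.6 -1 0 0 0 0 0;5.6 0 0 0 0 0 0;5.6 0 0 0 0 0 0"}}

```text
t: 19.92
ee_pos: [0.4267, 0.0579, 0.1892]
ee_rot: [-3.141, -0.002, -0.084]
wrist_force: [0.6, -0.2, 0.5]
width: 0.056
```

```bash
python3 meas.py m4 >/dev/null; python3 pm.py m4 36.1; python3 - <<'E'
from h import *
p,d=snapshot('top');crop(p,210,100,410,300,3,'m4t')
E
```

```text
pointer (19, array([ -99.15, -100.15,   36.13,  360.79,  260.32]), np.float64(36.12), np.float64(0.59))
collar (12, array([ -96.52, -122.44,   36.21,  366.  ,  265.  ]), np.float64(36.21), np.float64(0.63))
rail (62, array([-101.08, -102.77,   12.72,  360.23,  269.68]), np.float64(12.75), np.float64(0.55))
[[-297.6765   -0.1117  188.4128]] 20.9167
```

View pics/m4.png

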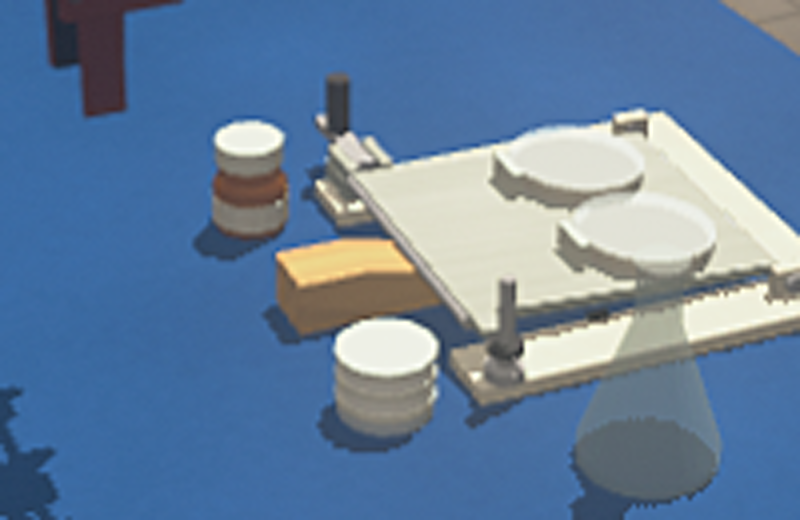

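View pics/m4t.png

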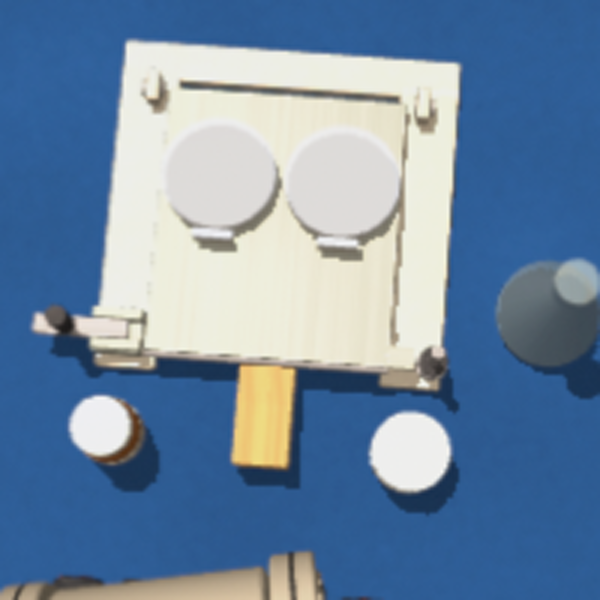

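The wedge sits squarely under the front edge at (265,415) in the top crop, the bolt is out, and the jar, dishes and flask haven't moved. The pointer is level with the collar top, so I'm handing in.

```bash
python3 -c "
from bench import robot
print(robot.close_job())"
```

```text
the job is handed in; nothing more can be done
None
```

The two dishes are set at the asked slant: the platform rests on the larger wedge with its pointer level with the collar top. I handed the job in at about 21 s of the 64 s allowed.

- **Bolt:** I drew it out first, by its knob. It moved about 29 mm and met its stop at about 21 N. The later pictures show its tip clear of the platform.
- **Wedge:** I slid it in thin end first at mid-width. I pushed until the pointer was just level, let go and drew the gripper well clear.
- **Height check:** After the gripper was clear, the averaged side-camera depth read 36.1 mm for the pointer and 36.2 mm for the collar top. Repeat readings agree to about 0.2 mm. Both carry the same offset of about 0.6 mm, which cancels in the comparison.
- **Other things:** The collar read the same height before and after (36.0 to 36.2 mm). The jar, dishes and flask look unmoved in the last pictures. The small wedge was outside those pictures, but the arm never went near it.

No check failed. One small mismatch: the wedge tip measured 1.4 mm closer to the gripper than the nominal 142.5 mm. I set the final height from the depth readings, so it had no effect on the result.

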